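# Clear the peg-box lid and hold it at its balance point

### The job

Take the detergent bottle off the lid of the white clothes-peg box and stand it upright in the shallow metal tray. Then swing the lid up by its steel bar to the point where it balances over its hinge, tending to fall neither shut nor open, without letting it go over the back, and finish the program while the gripper is still holding the lid there, so that I can change the hinge screws with no load on them. Leave the other things where they stand.

Things in the scene. Friction and masses are not known exactly. Their poses are not given: they have to be found in the camera images.
- pegbox: White painted steel box, 180 (x) x 220 (y) x 90 mm high without its lid, fixed to the worktop. Origin at the centre of its underside, z up. Its own +x points to the hinge side, away from the robot; yaw varies. The lid sits on it, 45 mm high, so that with the lid shut its flat top is 135 mm above the worktop.
- lid (a joint): Opening angle of the lid in rad: 0 shut, grows as the side near the robot swings up and away from the robot, stop at 2.3. The hinge is free: let go, the lid falls shut or, past the balance point, open. The lid is a deep pan with its centre of mass 94 mm in front of the hinge axis and 36 mm above it when shut, so it balances at 1.206 rad (69 degrees), before its top is upright.
- lid_hinge (a point): Centre of the hinge axis, which runs along the box's y axis at its far upper edge: in the box's frame 90 mm in +x, 90 mm up. The lid on it is a white pan 180 x 220 x 45 mm with 5 mm walls, 0.5 kg (varies by 20 percent): about 3 N straight up at the bar begins to lift it, less as it rises, none at the balance point.
- lid_bar (a point): Middle of the steel grip bar on the lid: round, 12 mm thick, along the box's y axis, 98 mm free between its posts, its axis 42 mm above the lid's top. When shut it is 150 mm in front of the hinge axis and 87 mm above it (177 mm above the worktop). It can turn between the gripper's pads, so a gripper that keeps pointing down can pinch it and swing the lid along the arc.
- bottle: The bottle that starts on the lid, behind the bar: plain green plastic, closed, round, 60 mm in diameter up to 105 mm, then a shoulder and a white cap 32 mm wide, 140 mm tall in all, about 0.3 kg. Origin at the centre of its underside.
- tray: Shallow square aluminium tray, 130 x 130 x 20 mm, wall and floor 4 mm (inside 122 mm), loose on the worktop to the left or right of the box. Origin at the centre of its underside.
- jar: Bystander: closed jar, 76 mm in diameter, 90 mm tall, on the other side of the box from the tray. Origin under its centre.
- carton: Bystander: cardboard carton 70 x 130 x 50 mm, beyond the tray or jar on the left. Origin under its centre.
- softener: Bystander: round blue bottle, 70 mm in diameter, 170 mm tall, on the far right. Origin under its centre.
Mind the look-alikes: they are no part of the job. Of the things shaped like the bottle, the green one is meant. Of the things that look like the tray, take the one that is farthest from the robot's base at the start.

How it is judged:
By the outcome, as a careful person would: the job done as asked, in the order asked, and still so for the second after the job is handed in, while the arm keeps its last pose, push and grip.
It also fails if it takes over 48 s, if anything falls off the work surface, if the arm or the gripper's body presses on something with over 40 N, if the wrist force passes 120 N, or if a joint passes its speed limit or range.

### The arm

A 6-joint arm with a two-finger parallel gripper is mounted at the origin on the work surface. World frame = base frame: x ahead of the robot, y to its left, z up, the work surface at z = 0. Lengths are in m, angles in rad, forces in N, time in s.
With the tool pointing down it reaches from about 0.35 to 0.975 m from the base axis. Payload 4.9 kg.
Tool frame: the origin (TCP) lies midway between the tips of the shut fingers; the grasp point (between the pads) lies ctrl.grip_depth behind it (ctrl.grip_depth is the distance from the TCP to the grasp point, in m); y points along the fingers, z is the direction in which the jaws open and shut, and the axes are right-handed (so a half turn about y gives the same grasp; the last joint's range is limited). The gripper opens to 85 mm and grips with 20 to 120 N. Pads are 22 mm wide; open, the fingers measure 114 mm over their backs; the gripper's body (76 mm by 85 mm) begins 54 mm behind the grasp point. The pads swing forward as they close: fully open they stand 13 mm farther back than shut.
Start: joints at [1.117, 0.053, 1.613, -0, 1.476, -0.119], TCP at [0.205, 0.59, 0.231] pointing down, gripper open.
Joint ranges: [-3.01, 3.01], [-1.01, 2.22], [0.06, 2.58], [-1.02, 4.17], [0.09, 2.62], [-3.14, 3.14]. Speed limits (rad/s): [2.57, 2.57, 3.14, 3.14, 3.14, 3.14].

### API

Orientations are given as a rotation vector (axis times angle).
In Python, from station import ctrl gives the robot as it stands.
- The arm moves only by the tool jog_arm, never from a script. Its argument "moves" is a list of rows, each a list of 6 numbers: the shift along the tool's x, y, z in mm, then the turn, a rotation vector about the tool's x, y, z in rad. In form: [[x, y, z, wx, wy, wz], ...]. A call has 1 to 12 rows; each row shifts and turns the commanded pose from where the row before left it, along the tool's axes as they then stand; what a row does not reach is not made up. A row lasts 1/10 s, in which the tool goes at most 50 mm and 8.59 degrees, less where a joint would pass 70% of its speed; a pose out of reach is approached as far as the arm can. A call is refused whole if a number of a shift passes 50 or a number of a turn 0.15, either way. A call with a gripper value outside its range is refused whole. "grip" is the finger opening in mm, from 0 to 85.4, set as the call begins (left out, the last holds). The fingers move at their own pace and stop on an object; "grip_force" is the grip in N (left out, the last holds). Time passes only in rows, so rows that do not move let the fingers close. It gives the time, the measured TCP pose, the force and the opening at its end, in the units of the state.
- ctrl.get_obs(): the state, without advancing time (a new reading comes with each control period).
- ctrl.get_image(name): name is "scene" or "side" or "wrist"; returns the picture (480x640x3 uint8, red, green, blue); there is no depth.
- ctrl.camera_params(name): a dict with "fx", "fy", "cx", "cy" (pixels), "D" ([k1, k2, p1, p2, k3] as OpenCV has them; the pictures are not rectified), "pose" (4x4, takes a point from camera to world coordinates); the wrist camera has in their place "T_tool_cam" (4x4, takes a point from camera to tool coordinates, whose origin is the TCP and whose axes are the tool frame's). Camera axes: x right, y up, looking along -z (the intrinsics and any distortion apply to the point x, -y, -z); pixel columns grow to the right and rows downward; lengths in m; the calibration is good to about 2 mm. A picture is of the moment at which its call begins: read the wrist's pose just before it. camera_params takes no time and is no camera call.
- ctrl.finish_job(): hands the job in, once; it reports no verdict.
The state is a dict: "t": time; "q": joint angles; "dq": joint speeds; "effort": joint torques, N m; "tool_pos": TCP position; "tool_rot": TCP orientation; "contact_force": force on the tool from outside, world axes, zero at the start; "wrist_torque": the same for the moment, N m; "opening": finger opening in m.
Only numpy, scipy, OpenCV 4.12 (cv2) and the standard library are available. Lean on these libraries where they do the work, as an engineer would, in place of code of your own. Each camera call takes 0.05 s, during which the arm holds its last target. There are 200 camera calls.

## Working session

There is one attempt and no reset: what is moved stays moved. The work goes in short steps, Python scripts to look and compute and a tool call to move; the robot and the scene stay as the last step left them, time stands still between calls to the robot, and variables do not carry over. Pictures are saved under pics/ and viewed, about 8 in all and at most 12, crops included, and the job is handed in when it is done.

Besides the shell and the picture viewer there is one more tool, called after "Request:" by a JSON object that holds its "fn" and its "kwargs". jog_arm: Moves the arm, as the interface text tells. Its arguments: {"type":"object","properties":{"moves":{"type":"array","items":{"type":"array","items":{"type":"number"}}},"grip":{"type":"number"},"grip_force":{"type":"number"}},"required":["moves"]}

```bash
mkdir -p pics; ls
python3 - <<'E'
from station import ctrl
import cv2,numpy as np
o=ctrl.get_obs();print(o, ctrl.grip_depth)
for n in("scene","side","wrist"):
    cv2.imwrite(f"pics/{n}0.png",cv2.cvtColor(ctrl.get_image(n),cv2.COLOR_RGB2BGR))
    print(n,ctrl.camera_params(n))
E
```

```text
pics
{'t': 0.0, 'q': array([ 1.11702261e+00,  5.33314868e-02,  1.61429022e+00, -7.19768620e-06,
        1.47600232e+00, -1.19003630e-01]), 'dq': array([-1.91217731e-03,  1.48402625e-03, -4.67798168e-04,  1.43140382e-03,
       -7.56317054e-05,  1.55775644e-03]), 'effort': array([-2.90627404e-04, -3.93690956e+01, -3.70175529e+01, -1.74523120e-04,
        7.05780520e-03, -1.93313508e-05]), 'tool_pos': array([0.20507403, 0.58973927, 0.23008101]), 'tool_rot': array([-1.55673931,  0.26322269, -0.26232844]), 'contact_force': array([ 0.22268297, -0.32213848, -0.25322544]), 'wrist_torque': array([ 0.00106241,  0.00772711, -0.04238901]), 'opening': 0.0850830353403299} 0.0187
scene {'fx': 514.6947307260303, 'fy': 514.6947307260303, 'cx': 318.3488037814108, 'cy': 232.88714637592386, 'D': array([-0.01071412,  0.        ,  0.        ,  0.        ,  0.        ]), 'pose': array([[ 0.96191515, -0.16954757,  0.21441285,  0.69285501],
       [ 0.27333311,  0.58836105, -0.76099953, -0.87696755],
       [ 0.00287345,  0.79062311,  0.61229637,  0.80266509],
       [ 0.        ,  0.        ,  0.        , 
[... 301 characters left out ...]
9719, -0.72097433, -0.9322009 ],
       [ 0.01974988,  0.72921493,  0.68399965,  0.97848709],
       [ 0.        ,  0.        ,  0.        ,  1.        ]])}
wrist {'fx': 380.0003715202299, 'fy': 380.0003715202299, 'cx': 326.37365371013817, 'cy': 238.67241585416292, 'D': array([-0.00556258,  0.        ,  0.        ,  0.        ,  0.        ]), 'T_tool_cam': array([[ 7.43956630e-04, -9.52684692e-01, -3.03959412e-01,
        -7.82774802e-02],
       [-3.76931599e-04,  3.03959207e-01, -9.52684973e-01,
        -1.42753192e-01],
       [ 9.99999652e-01,  8.23328209e-04, -1.32964497e-04,
        -4.91926507e-04],
       [ 0.00000000e+00,  0.00000000e+00,  0.00000000e+00,
         1.00000000e+00]])}
```

View pics/scene0.png

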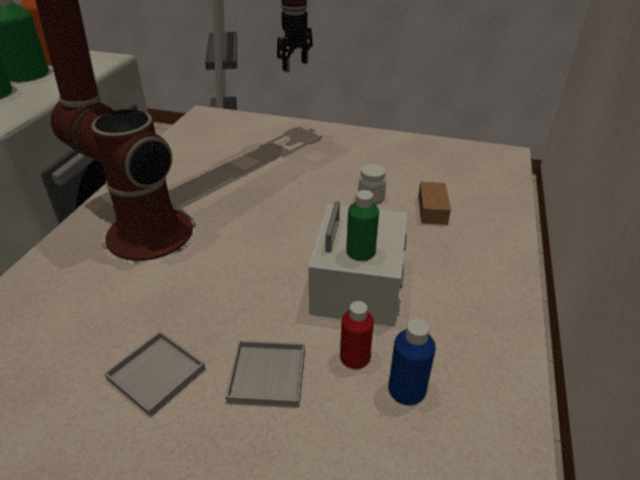

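View pics/side0.png

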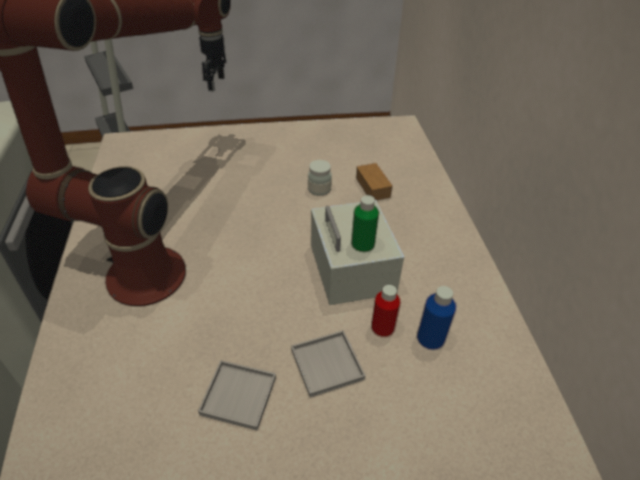

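The box stands at about (360,260) in scene, with the green bottle at (362,230) and the bar at (333,226). The two trays are at (155,372) and (268,373); the red bottle is the look-alike. The jar is at (372,183).

```bash
cat > h.py <<'E'
from station import ctrl
import cv2,numpy as np
from scipy.spatial.transform import Rotation as R
def cam(n,obs=None):
    p=ctrl.camera_params(n);K=np.array([[p['fx'],0,p['cx']],[0,p['fy'],p['cy']],[0,0,1]])
    if n=='wrist':
        T=np.eye(4);T[:3,:3]=R.from_rotvec(obs['tool_rot']).as_matrix();T[:3,3]=obs['tool_pos'];P=T@p['T_tool_cam']
    else:P=p['pose']
    return K,p['D'],P
def ray(c,uv):
    K,D,P=c;u=cv2.undistortPoints(np.array(uv,float).reshape(-1,1,2),K,D)[:,0]
    d=np.c_[u[:,0],-u[:,1],-np.ones(len(u))]@P[:3,:3].T
    return P[:3,3],d
def plane(c,uv,z):
    o,d=ray(c,uv);return o+d*((z-o[2])/d[:,2])[:,None]
def proj(c,X):
    K,D,P=c;Y=(np.array(X,float).reshape(-1,3)-P[:3,3])@P[:3,:3]
    return cv2.projectPoints(Y*[1,-1,-1],np.zeros(3),np.zeros(3),K,D)[0][:,0]
E
python3 - <<'E'
from h import *
np.set_printoptions(precision=4,suppress=True)
crops=[]
for n,roi in(('scene',(300,180,125,145)),('side',(295,185,125,125))):
    im=cv2.imread(f'pics/{n}0.png');c=cam(n);hsv=cv2.cvtColor(im,cv2.COLOR_BGR2HSV)
    x,y,w,h=roi
    m=cv2.inRange(hsv,(45,120,40),(85,255,255));m[:, :150]=0
    ys,xs=np.nonzero(m);print(n,'green',xs.min(),xs.max(),ys.min(),ys.max(),xs.mean(),ys.mean())
    print('bottle',plane(c,[(xs.mean(),ys.mean())],.135+.055))
    crops.append(cv2.resize(im[y:y+h,x:x+w],None,fx=400/w,fy=400/w,interpolation=3))
c=cam('scene')
for nm,q in(('R',[(240,343),(305,344),(300,405),(228,402)]),('L',[(160,335),(204,368),(151,411),(107,373)])):
    X=plane(c,q,.02);print(nm,X.mean(0),np.linalg.norm(X.mean(0)[:2]),'\n',X[:,:2])
c=cam('side')
for nm,q in(('R',[(292,349),(343,333),(364,379),(310,394)]),('L',[(221,363),(275,375),(257,427),(200,414)])):
    X=plane(c,q,.02);print(nm,X.mean(0),np.linalg.norm(X.mean(0)[:2]))
h=max(k.shape[0] for k in crops)
cv2.imwrite('pics/crop.png',np.hstack([cv2.copyMakeBorder(k,0,h-k.shape[0],0,0,0) for k in crops]))
E
```

```text
scene green 347 377 203 259 361.73305785123966 230.43388429752065
bottle [[ 0.5578 -0.0845  0.19  ]]
side green 353 377 206 250 364.22080924855493 228.557225433526
bottle [[ 0.5575 -0.0888  0.19  ]]
R [ 0.4447 -0.3318  0.02  ] 0.5548462097932322 
 [[ 0.3679 -0.2831]
 [ 0.4902 -0.2505]
 [ 0.5215 -0.3824]
 [ 0.399  -0.4113]]
L [ 0.2436 -0.3864  0.02  ] 0.4568116587118874 
 [[ 0.2081 -0.3081]
 [ 0.3268 -0.3567]
 [ 0.2792 -0.4644]
 [ 0.1604 -0.4165]]
R [ 0.4386 -0.3342  0.02  ] 0.5514538342608677
L [ 0.2401 -0.3881  0.02  ] 0.45632194642842605
```

View pics/crop.png

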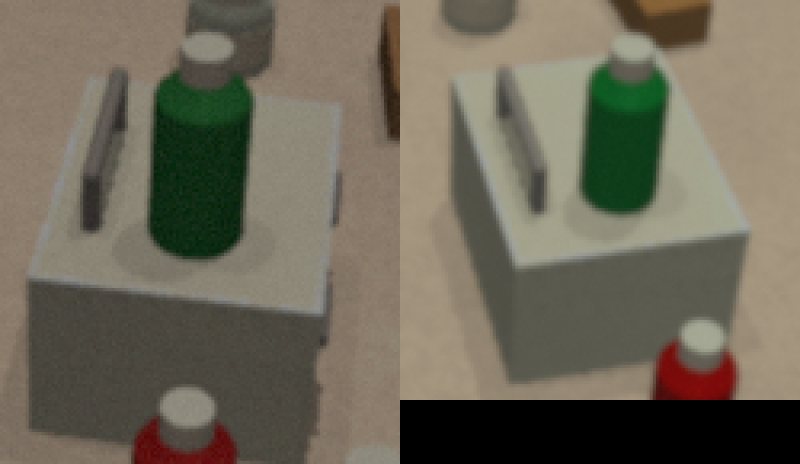

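Run:
```python
from h import *
np.set_printoptions(precision=4,suppress=True)
def show(n,q,o):
    c=cam(n);X=plane(c,np.array(q)/3.2+o,.135)
    e=[X[1]-X[0],X[2]-X[3],X[0]-X[3],X[1]-X[2]]
    print(n,X[:,:2].tolist(),'ctr',X.mean(0),'yaw',[np.degrees(np.arctan2(v[1],v[0]))-a for v,a in zip(e,(0,0,90,90))],[np.linalg.norm(v) for v in e])
show('scene',[(90,80),(340,103),(322,312),(30,278)],(300,180))
show('side',[(53,78),(262,52),(347,232),(118,265)],(295,185))
c=cam('scene');print('bar',plane(c,np.array([(120,72),(92,178)])/3.2+(300,180),.183))
c=cam('side');print('bar',plane(c,np.array([(106,70),(141,166)])/3.2+(295,185),.183))
for n,q in(('scene',[(356,362),(409,397),(372,190)]),('side',[(385,329),(433,342),(319,185)])):print('red,blue,jar base',plane(cam(n),q,0)[:,:2])
o=ctrl.get_obs();print(R.from_rotvec(o['tool_rot']).as_matrix())
# tray corner precise by threshold not needed
```

```text
scene [[0.45209319738853, 0.05882731750783288], [0.6273537557863709, 0.08005934255193625], [0.6478226576600881, -0.1373721919440577], [0.47183818294435076, -0.15623401065802733]] ctr [ 0.5498 -0.0387  0.135 ] yaw [np.float64(6.907464300172318), np.float64(6.117544032641944), np.float64(5.245674087034843), np.float64(5.377948062531743)] [np.float64(0.17654195596910222), np.float64(0.17699238273488674), np.float64(0.21596582907271092), np.float64(0.21839287565577425)]
side [[0.45135700735480955, 0.05907129509895925], [0.630079928610334, 0.07341103521500936], [0.6471464034339295, -0.1412569603244499], [0.47222928339129455, -0.15443060834400135]] ctr [ 0.5502 -0.0408  0.135 ] yaw [np.float64(4.587270119434601), np.float64(4.307023621962011), np.float64(5.583581038976661), np.float64(4.545552337921151)] [np.float64(0.17929726916131283), np.float64(0.17541249637968384), np.float64(0.21451973028304527), np.float64(0.2153453339913213)]
bar [[ 0.4862  0.0061  0.183 ]
 [ 0.4978 -0.1096  0.183 ]]
bar [[ 0.486   0.0077  0.183 ]
 [ 0.4953 -0.103   0.183 ]]
red,blue,jar base [[ 0.5924 -0.2498]
 [ 0.7016 -0.2999]
 [ 0.5043  0.3555]]
red,blue,jar base [[ 0.5934 -0.2452]
 [ 0.6988 -0.2973]
 [ 0.5114  0.336 ]]
[[ 0.9445 -0.0007  0.3286]
 [-0.3286 -0.0014  0.9445]
 [-0.0002 -1.     -0.0016]]
```

Box centre ≈ (0.550, −0.040), yaw ≈ 5.3°, bottle ≈ (0.558, −0.087), target tray ≈ (0.441, −0.333). First I lift the tool and turn it so the jaws lie along the box's x.

Request:
{"fn": "jog_arm", "kwargs": {"moves": [[0,-50,0,0,0,0],[0,-50,0,0,0,0],[0,0,0,0,0.143,0],[0,0,0,0,0.143,0],[0,0,0,0,0.143,0],[0,0,0,0,0.143,0],[0,0,0,0,0.143,0],[0,0,0,0,0.143,0],[0,0,0,0,0.143,0],[0,0,0,0,0.142,0]]}}

```text
t: 1.15
tool_pos: [0.2053, 0.5901, 0.3307]
tool_rot: [-1.25, 1.145, -1.145]
contact_force: [-0.9, 0.2, -0.1]
opening: 0.0856
```

```bash
cat > d.py <<'E'
# python3 d.py x y z : delta to target in tool mm and rotvec for yaw 5.3deg tool down
from h import *
import sys
np.set_printoptions(precision=3,suppress=True)
def delta(p,yaw=5.3):
    o=ctrl.get_obs();M=R.from_rotvec(o['tool_rot']).as_matrix();f=np.radians(yaw)
    G=np.array([[np.sin(f),0,np.cos(f)],[-np.cos(f),0,np.sin(f)],[0,-1,0]])
    print('t',o['t'],'pos',o['tool_pos'],'F',o['contact_force'],'open',o['opening'],'q',o['q'])
    print('mm',M.T@(np.array(p)-o['tool_pos'])*1000,'rot',R.from_matrix(M.T@G).as_rotvec())
if __name__=='__main__':delta([float(a) for a in sys.argv[1:4]],*(float(a) for a in sys.argv[4:5]))
E
python3 d.py .558 -.087 .34
```

```text
t 1.15 pos [0.205 0.59  0.331] F [-0.891  0.199 -0.076] open 0.08556083846140086 q [ 1.117  0.013  1.49  -0.     1.64   1.03 ]
mm [705.242  -8.839 292.461] rot [ 0.    -0.005  0.001]
```

Request:
{"fn": "jog_arm", "kwargs": {"moves": [[40,-1,20,0,0,0],[45,-1,20,0,0,0],[45,-1,20,0,0,0],[45,-1,20,0,0,0],[45,-1,20,0,0,0],[45,-1,20,0,0,0],[45,-1,20,0,0,0],[45,-1,20,0,0,0],[45,-1,20,0,0,0],[45,0,20,0,0,0],[45,0,20,0,0,0],[45,0,20,0,0,0]]}}

```text
t: 2.35
tool_pos: [0.4944, 0.0779, 0.3401]
tool_rot: [-1.251, 1.141, -1.141]
contact_force: [0.5, 0.4, -0.3]
opening: 0.0855
```

Request:
{"fn": "jog_arm", "kwargs": {"moves": [[45,0,20,0,0,0],[45,0,20,0,0,0],[40,0,10,0,0,0],[20,0,2,0,0,0],[0,0,0,0,0,0],[0,0,0,0,0,0]]}}

```text
t: 2.95
tool_pos: [0.5595, -0.0645, 0.3398]
tool_rot: [-1.251, 1.142, -1.14]
contact_force: [0.3, 0.3, 0.4]
opening: 0.0853
```

Run:
```python
from h import *
import d
o=ctrl.get_obs();im=cv2.cvtColor(ctrl.get_image('wrist'),cv2.COLOR_RGB2BGR)
cv2.imwrite('pics/w1.png',im);c=cam('wrist',o)
print('expect bottle top px',proj(c,[.558,-.087,.275]),'bar ends',proj(c,[[.486,.006,.183],[.497,-.108,.183]]))
d.delta([.558,-.087,.30])
```

```text
expect bottle top px [[321.721 292.164]] bar ends [[238.695 118.733]
 [248.751 261.086]]
t 3.0 pos [ 0.559 -0.064  0.34 ] F [-0.272 -0.032 -0.328] open 0.08516478868042016 q [-0.246 -0.136  1.617  0.     1.661 -0.34 ]
mm [22.88  40.094 -3.6  ] rot [ 0.     0.001 -0.001]
```

View pics/w1.png

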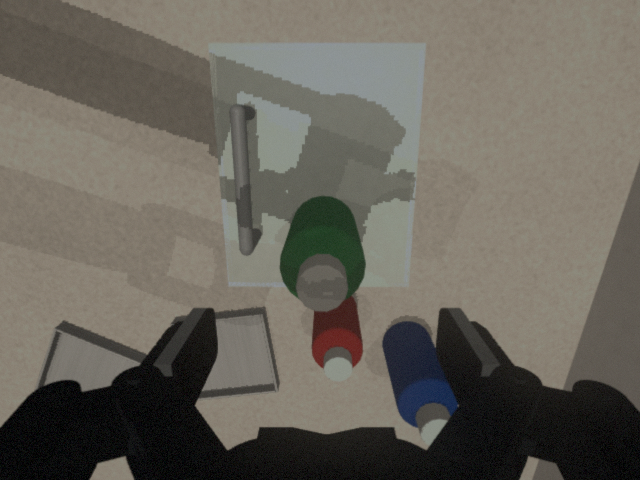

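The wrist view shows the lid corners at (209,43), (427,43), (410,287), (229,287), the bar from (238,107) to (247,250), and the cap at (322,284).

Run:
```python
from h import *
import d
o=ctrl.get_obs();im=cv2.imread('pics/w1.png');c=cam('wrist',o)
hsv=cv2.cvtColor(im,cv2.COLOR_BGR2HSV)
m=cv2.inRange(hsv,(0,0,140),(179,40,255))
X=plane(c,[(209,43),(427,43),(410,287),(229,287)],.135)
print(X[:,:2],X.mean(0));e=[X[1]-X[0],X[2]-X[3],X[0]-X[3],X[1]-X[2]]
print([np.degrees(np.arctan2(v[1],v[0]))-a for v,a in zip(e,(0,0,90,90))],[np.linalg.norm(v) for v in e])
b=plane(c,[(238,107),(247,250)],.183);print('bar',b,b.mean(0),np.degrees(np.arctan2(*(b[0]-b[1])[[1,0]]))-90)
print('cap',plane(c,[(322,284)],.275))
```

```text
[[ 0.45   0.063]
 [ 0.629  0.08 ]
 [ 0.65  -0.14 ]
 [ 0.47  -0.157]] [ 0.55  -0.038  0.135]
[np.float64(5.314322502994751), np.float64(5.303042575401266), np.float64(5.200098072265504), np.float64(5.453326974507519)] [np.float64(0.18028081747088803), np.float64(0.1812556093989515), np.float64(0.22053690880591983), np.float64(0.22057280381906597)]
bar [[ 0.485  0.015  0.183]
 [ 0.495 -0.098  0.183]] [ 0.49  -0.041  0.183] 5.119547322229394
cap [[ 0.558 -0.081  0.275]]
```

Request:
{"fn": "jog_arm", "kwargs": {"moves": [[19,0,-3.5,0,0,0],[0,0,0,0,0,0],[0,30,0,0,0,0],[0,30,0,0,0,0],[0,30,0,0,0,0],[0,20,0,0,0,0],[0,14,0,0,0,0],[0,10,0,0,0,0],[0,0,0,0,0,0],[0,0,0,0,0,0]]}}

```text
t: 4.0
tool_pos: [0.5585, -0.0837, 0.2074]
tool_rot: [-1.251, 1.139, -1.141]
contact_force: [0.5, -1.1, -0.4]
opening: 0.085
```

Request:
{"fn": "jog_arm", "kwargs": {"moves": [[0,0,0,0,0,0],[0,0,0,0,0,0],[0,0,0,0,0,0],[0,0,0,0,0,0],[0,0,0,0,0,0],[0,0,0,0,0,0],[0,0,0,0,0,0],[0,0,0,0,0,0]], "grip": 45, "grip_force": 40}}

```text
t: 4.8
tool_pos: [0.5587, -0.0842, 0.208]
tool_rot: [-1.251, 1.138, -1.142]
contact_force: [-1.3, -0.5, 5.5]
opening: 0.0584
```

```bash
python3 d.py .558 -.084 .34; python3 -c "
from h import *
cv2.imwrite('pics/s2.png',cv2.cvtColor(ctrl.get_image('scene'),cv2.COLOR_RGB2BGR)[100:340,250:450].repeat(2,0).repeat(2,1))"
```

```text
t 4.8 pos [ 0.559 -0.084  0.208] F [-1.288 -0.521  5.479] open 0.05842155185422552 q [-0.281 -0.076  1.78  -0.     1.436 -0.374]
mm [  -0.149 -131.976   -0.343] rot [-0.002  0.     0.001]
```

View pics/s2.png

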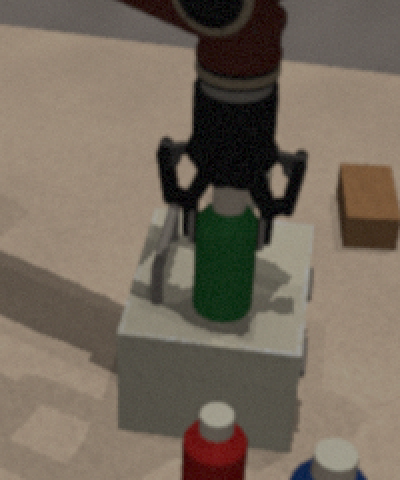

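The bottle sits squarely between the pads at the upper body, with the opening at 58 mm. I lift it.

Request:
{"fn": "jog_arm", "kwargs": {"moves": [[0,0,0,0,0,0],[0,-5,0,0,0,0],[0,-10,0,0,0,0],[0,-20,0,0,0,0],[0,-30,0,0,0,0],[0,-30,0,0,0,0],[0,0,0,0,0,0],[0,0,0,0,0,0]], "grip_force": 60}}

```text
t: 5.65
tool_pos: [0.558, -0.0839, 0.3009]
tool_rot: [-1.252, 1.14, -1.14]
contact_force: [-0.2, -1.0, -3.2]
opening: 0.058
```

```bash
python3 d.py .441 -.335 .305; python3 -c "
from h import *
cv2.imwrite('pics/s3.png',np.hstack([cv2.cvtColor(ctrl.get_image(n),cv2.COLOR_RGB2BGR)[y:y+320,x:x+320] for n,x,y in (('scene',180,100),('side',200,90))]))"
```

```text
t 5.65 pos [ 0.558 -0.084  0.301] F [-0.185 -0.976 -3.178] open 0.057997547248215146 q [-0.281 -0.124  1.67   0.     1.595 -0.374]
mm [ 239.189   -4.085 -139.801] rot [-0.     0.001  0.   ]
```

View pics/s3.png

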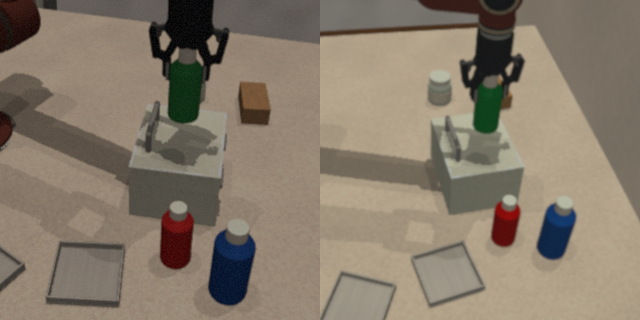

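Request:
{"fn": "jog_arm", "kwargs": {"moves": [[20,0,-10,0,0,0],[35,0,-20,0,0,0],[40,0,-25,0,0,0],[40,0,-25,0,0,0],[40,0,-25,0,0,0],[35,0,-20,0,0,0],[20,0,-10,0,0,0],[9,0,-5,0,0,0],[0,0,0,0,0,0],[0,20,0,0,0,0],[0,30,0,0,0,0],[0,0,0,0,0,0]]}}

```text
t: 6.95
tool_pos: [0.4394, -0.3314, 0.2454]
tool_rot: [-1.251, 1.148, -1.13]
contact_force: [0.3, 0.8, -3.7]
opening: 0.058
```

```bash
python3 d.py .441 -.335 .077
```

```text
t 6.95 pos [ 0.439 -0.331  0.245] F [ 0.267  0.822 -3.658] open 0.05797865896315911 q [-0.782 -0.127  1.764  0.001  1.515 -0.877]
mm [  5.204 168.39    2.296] rot [ 0.006  0.002 -0.009]
```

Request:
{"fn": "jog_arm", "kwargs": {"moves": [[2,30,1,0.006,0,-0.009],[0,35,0,0,0,0],[0,35,0,0,0,0],[0,30,0,0,0,0],[0,15,0,0,0,0],[0,10,0,0,0,0],[0,0,0,0,0,0],[0,0,0,0,0,0]]}}

```text
t: 7.75
tool_pos: [0.4438, -0.3385, 0.0981]
tool_rot: [-1.254, 1.129, -1.152]
contact_force: [0.0, -1.1, -2.6]
opening: 0.0583
```

```bash
python3 d.py .441 -.335 .077; python3 -c "
from h import *
cv2.imwrite('pics/s4.png',np.hstack([cv2.cvtColor(ctrl.get_image(n),cv2.COLOR_RGB2BGR)[y:y+240,x:x+200] for n,x,y in (('scene',180,200),('side',240,190))]).repeat(2,0).repeat(2,1))"
```

```text
t 7.75 pos [ 0.444 -0.338  0.098] F [ 0.049 -1.119 -2.565] open 0.058312469661554046 q [-0.784  0.007  1.892 -0.001  1.23  -0.877]
mm [-3.956 21.034 -2.66 ] rot [-0.008  0.001  0.011]
```

View pics/s4.png

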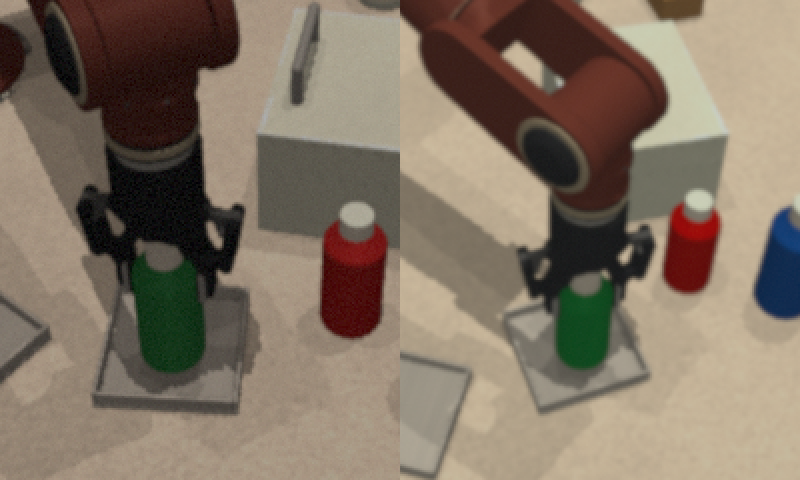

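The bottle hangs centred over the tray. My tilt correction was spurious, so I undo it and lower.

Request:
{"fn": "jog_arm", "kwargs": {"moves": [[-2,5,-1,-0.006,0,0.009],[0,5,0,0,0,0],[0,5,0,0,0,0],[0,3,0,0,0,0],[0,0,0,0,0,0],[0,0,0,0,0,0]]}}

```text
t: 8.45
tool_pos: [0.4416, -0.3359, 0.0781]
tool_rot: [-1.252, 1.141, -1.14]
contact_force: [0.2, 0.2, -3.1]
opening: 0.058
```

Request:
{"fn": "jog_arm", "kwargs": {"moves": [[0,1,0,0,0,0],[0,1,0,0,0,0],[0,1,0,0,0,0],[0,0,0,0,0,0]]}}

```text
t: 8.85
tool_pos: [0.4419, -0.3365, 0.0773]
tool_rot: [-1.252, 1.14, -1.141]
contact_force: [-4.1, 2.3, 6.8]
opening: 0.0585
```

```bash
python3 d.py .441 -.335 .077
```

```text
t 8.85 pos [ 0.442 -0.336  0.077] F [-4.147  2.254  6.83 ] open 0.058454926366300466 q [-0.784  0.035  1.901 -0.001  1.205 -0.877]
mm [-1.551  0.281 -0.8  ] rot [0.    0.001 0.001]
```

Contact made. I ease off and open.

Request:
{"fn": "jog_arm", "kwargs": {"moves": [[0,-1,0,0,0,0],[0,-0.5,0,0,0,0],[0,0,0,0,0,0]]}}

```text
t: 9.15
tool_pos: [0.4419, -0.3363, 0.0773]
tool_rot: [-1.252, 1.14, -1.141]
contact_force: [-2.0, 0.2, 2.3]
opening: 0.0578
```

Request:
{"fn": "jog_arm", "kwargs": {"moves": [[0,0,0,0,0,0],[0,0,0,0,0,0],[0,0,0,0,0,0],[0,0,0,0,0,0],[0,0,0,0,0,0],[0,0,0,0,0,0],[0,0,0,0,0,0]], "grip": 85}}

```text
t: 9.85
tool_pos: [0.4417, -0.3359, 0.0768]
tool_rot: [-1.252, 1.14, -1.14]
contact_force: [-0.9, 0.1, -0.4]
opening: 0.0853
```

Request:
{"fn": "jog_arm", "kwargs": {"moves": [[0,-10,0,0,0,0],[0,-25,0,0,0,0],[0,-40,0,0,0,0],[0,-45,0,0,0,0],[0,-45,0,0,0,0],[0,-35,0,0,0,0],[0,0,0,0,0,0],[0,0,0,0,0,0]]}}

```text
t: 10.65
tool_pos: [0.442, -0.3363, 0.2787]
tool_rot: [-1.252, 1.138, -1.143]
contact_force: [-0.0, 0.0, -1.1]
opening: 0.0849
```

```bash
python3 d.py .490 -.043 .27; python3 -c "
from h import *
cv2.imwrite('pics/s5.png',np.hstack([cv2.cvtColor(ctrl.get_image(n),cv2.COLOR_RGB2BGR)[y:y+240,x:x+200] for n,x,y in (('scene',180,200),('side',240,190))]).repeat(2,0).repeat(2,1))"
```

```text
t 10.65 pos [ 0.442 -0.336  0.279] F [-0.041  0.003 -1.077] open 0.08488725421886137 q [-0.784 -0.14   1.721 -0.     1.557 -0.877]
mm [-287.596    8.164   74.985] rot [-0.002  0.001  0.002]
```

View pics/s5.png

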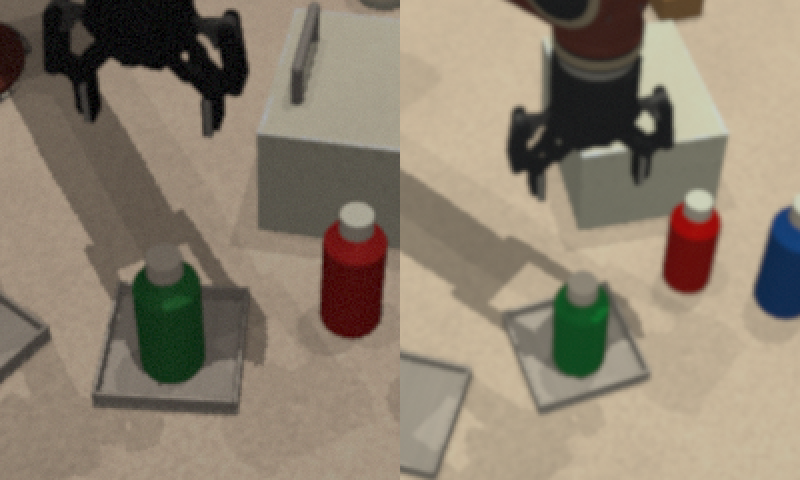

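The bottle stands upright in the right tray. Now I go to the bar.

Request:
{"fn": "jog_arm", "kwargs": {"moves": [[-20,0,5,0,0,0],[-40,0,10,0,0,0],[-45,0,12,0,0,0],[-45,0,12,0,0,0],[-45,0,12,0,0,0],[-45,0,12,0,0,0],[-35,0,9,0,0,0],[-13,0,3,0,0,0],[0,0,0,0,0,0],[0,0,0,0,0,0],[0,0,0,0,0,0]]}}

```text
t: 11.85
tool_pos: [0.4894, -0.0435, 0.2762]
tool_rot: [-1.252, 1.142, -1.141]
contact_force: [0.0, 0.4, -0.3]
opening: 0.0851
```

```bash
python3 d.py .490 -.043 .158
```

```text
t 11.85 pos [ 0.489 -0.044  0.276] F [ 0.016  0.434 -0.266] open 0.08509303674417107 q [-0.24  -0.297  1.859 -0.001  1.581 -0.331]
mm [ -0.48  118.243   0.815] rot [ 0.001 -0.001  0.   ]
```

Request:
{"fn": "jog_arm", "kwargs": {"moves": [[0,20,1,0,0,0],[0,35,0,0,0,0],[0,30,0,0,0,0],[0,20,0,0,0,0],[0,10,0,0,0,0],[0,3,0,0,0,0],[0,0,0,0,0,0],[0,0,0,0,0,0]]}}

```text
t: 12.65
tool_pos: [0.4915, -0.0426, 0.1604]
tool_rot: [-1.25, 1.139, -1.142]
contact_force: [0.2, -0.4, -0.6]
opening: 0.0853
```

Request:
{"fn": "jog_arm", "kwargs": {"moves": [[0,0,0,0,0,0],[0,0,0,0,0,0],[0,0,0,0,0,0],[0,0,0,0,0,0],[0,0,0,0,0,0],[0,0,0,0,0,0],[0,0,0,0,0,0],[0,0,0,0,0,0],[0,0,0,0,0,0],[0,0,0,0,0,0]], "grip": 5, "grip_force": 40}}

```text
t: 13.65
tool_pos: [0.4888, -0.0422, 0.1589]
tool_rot: [-1.256, 1.144, -1.138]
contact_force: [-7.7, 0.1, 5.2]
opening: 0.0105
```

```bash
python3 d.py .490 -.043 .158; python3 -c "
from h import *
cv2.imwrite('pics/s6.png',np.hstack([cv2.cvtColor(ctrl.get_image(n),cv2.COLOR_RGB2BGR)[y:y+240,x:x+200] for n,x,y in (('scene',250,120),('side',250,120))]).repeat(2,0).repeat(2,1))"
```

```text
t 13.65 pos [ 0.489 -0.042  0.159] F [-7.733  0.059  5.24 ] open 0.01052525807035458 q [-0.237 -0.217  1.99  -0.002  1.374 -0.33 ]
mm [0.867 0.898 1.153] rot [ 0.006  0.001 -0.   ]
```

View pics/s6.png

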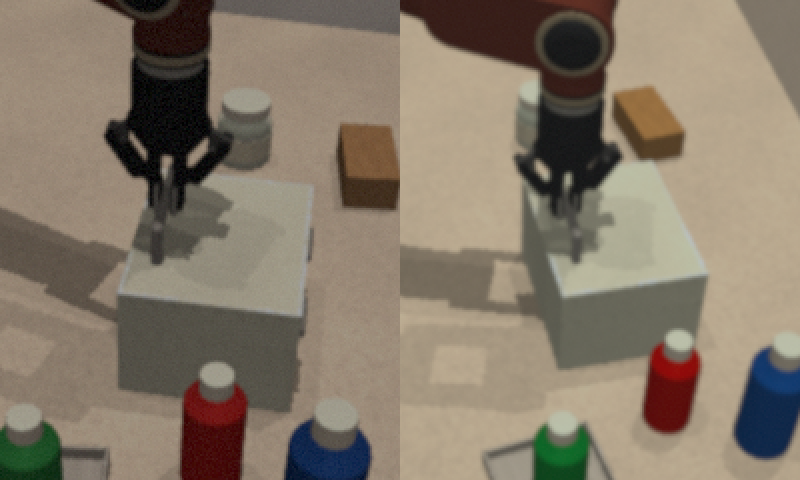

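The bar is pinched (10.5 mm reading; the pads also read about 2 mm low on the bottle). I work out the arc as rows of tool z and y.

Run:
```python
import numpy as np
th=np.r_[0,np.linspace(.0,1.206,25)[1:]]
a=np.arctan2(87,-150)-th;r=np.hypot(150,87)
p=np.round(2*np.c_[r*np.cos(a)+150,r*np.sin(a)-87])/2
for t,d,q in zip(th[1:],np.diff(p,axis=0),p[1:]):print(round(t,3),'y',-d[1],'z',d[0],'cum',q)
```

```text
0.05 y -7.5 z 4.5 cum [4.5 7.5]
0.1 y -7.0 z 5.0 cum [ 9.5 14.5]
0.151 y -7.0 z 5.5 cum [15.  21.5]
0.201 y -6.5 z 5.5 cum [20.5 28. ]
0.251 y -6.5 z 6.0 cum [26.5 34.5]
0.302 y -6.0 z 6.0 cum [32.5 40.5]
0.352 y -6.0 z 6.5 cum [39.  46.5]
0.402 y -5.5 z 7.0 cum [46. 52.]
0.452 y -5.0 z 7.0 cum [53. 57.]
0.502 y -4.5 z 7.5 cum [60.5 61.5]
0.553 y -4.5 z 7.5 cum [68. 66.]
0.603 y -3.5 z 8.0 cum [76.  69.5]
0.653 y -4.0 z 8.0 cum [84.  73.5]
0.703 y -3.0 z 8.0 cum [92.  76.5]
0.754 y -2.5 z 8.0 cum [100.  79.]
0.804 y -2.5 z 8.5 cum [108.5  81.5]
0.854 y -2.0 z 8.5 cum [117.   83.5]
0.904 y -1.0 z 8.5 cum [125.5  84.5]
0.955 y -1.0 z 9.0 cum [134.5  85.5]
1.005 y -1.0 z 8.5 cum [143.   86.5]
1.055 y -0.0 z 8.5 cum [151.5  86.5]
1.106 y 0.5 z 9.0 cum [160.5  86. ]
1.156 y 0.5 z 8.5 cum [169.   85.5]
1.206 y 1.5 z 9.0 cum [178.  84.]
```

Request:
{"fn": "jog_arm", "kwargs": {"moves": [[0,0,-1,0,0,0],[0,-1,-1.5,0,0,0],[0,0,0,0,0,0],[0,0,0,0,0,0]]}}

```text
t: 14.15
tool_pos: [0.4888, -0.0423, 0.159]
tool_rot: [-1.25, 1.139, -1.142]
contact_force: [5.6, -0.6, -5.8]
opening: 0.0107
```

Request:
{"fn": "jog_arm", "kwargs": {"moves": [[0,0.3,1,0,0,0],[0,-3.5,2,0,0,0],[0,-4,2.5,0,0,0],[0,-7,5,0,0,0],[0,-7,5.5,0,0,0],[0,-6.5,5.5,0,0,0],[0,-6.5,6,0,0,0],[0,0,0,0,0,0],[0,0,0,0,0,0]]}}

```text
t: 15.05
tool_pos: [0.5157, -0.0398, 0.1955]
tool_rot: [-1.252, 1.14, -1.14]
contact_force: [-7.0, 0.4, 2.3]
opening: 0.0104
```

```bash
cat > a.py <<'E'
from h import *
np.set_printoptions(precision=4,suppress=True)
o=ctrl.get_obs();f=np.radians(5.3);M=R.from_rotvec(o['tool_rot']).as_matrix()
g=o['tool_pos']-M[:,1]*ctrl.grip_depth
ex=np.array([np.cos(f),np.sin(f),0]);b0=np.array([.4888,-.0422,.177])
h=b0+ex*.150;h[2]=.09
v=g-h;dx,dz=v@ex,v[2]
th=np.arctan2(87,-150)-np.arctan2(dz,dx);F=o['contact_force']
t=np.array([np.sin(np.arctan2(dz,dx)),-np.cos(np.arctan2(dz,dx))]); Fv=np.array([F@ex,F[2]])
print('t',o['t'],'g',g,'theta',th,'r',np.hypot(dx,dz),'lat',v@np.cross([0,0,1],ex),'Fx,Fz',Fv,'Ftan',Fv@t,'Frad',Fv@[-t[1],t[0]],'open',o['opening'])
print('to balance (fwd,up) mm',1000*(.1734*np.array([np.cos(np.arctan2(87,-150)-1.206),np.sin(np.arctan2(87,-150)-1.206)])-[dx,dz]))
E
python3 a.py
```

```text
t 15.05 g [ 0.5157 -0.0398  0.2142] theta 0.26468859920474985 r 0.17482774125290573 lat -8.118268031890199e-05 Fx,Fz [-6.9584  2.3183] Ftan -3.3129951295789173 Frad 6.543573883826187 open 0.010369734607313469
to balance (fwd,up) mm [150.7784  46.9404]
```

Request:
{"fn": "jog_arm", "kwargs": {"moves": [[0,-6.5,5,0,0,0],[0,-6,6.5,0,0,0],[0,-5.5,7,0,0,0],[0,-5,7,0,0,0],[0,-4.5,7.5,0,0,0],[0,-4.5,7.5,0,0,0],[0,-3.5,8,0,0,0],[0,-4,8,0,0,0],[0,0,0,0,0,0],[0,0,0,0,0,0]]}}

```text
t: 16.05
tool_pos: [0.5727, -0.0346, 0.236]
tool_rot: [-1.251, 1.138, -1.142]
contact_force: [-5.6, 0.6, 6.4]
opening: 0.0102
```

```bash
python3 a.py
```

```text
t 16.05 g [ 0.5727 -0.0345  0.2547] theta 0.6650334303772842 r 0.1773149378961215 lat -0.0001271446188961905 Fx,Fz [-5.5122  6.4483] Ftan -2.7256865514728625 Frad 8.033402158387076 open 0.010203006156227096
to balance (fwd,up) mm [93.5598  6.5091]
```

```bash
python3 - <<'E'
import numpy as np
from scipy.optimize import least_squares as L
P=np.array([[0,177.6],[27.0,214.2],[84.5,254.7]])
s=L(lambda h:np.hypot(*(P-h).T)-173.4,[150,90]);print(s.x,s.fun)
s2=L(lambda h:np.hypot(*(P-h[:2]).T)-h[2],[150,90,173]);print(s2.x)
print(149.886-np.degrees(np.arctan2(*(P-s.x).T[::-1])),np.radians(149.886-np.degrees(np.arctan2(*(P-s.x).T[::-1]))))
E
python3 -c "
from h import *
cv2.imwrite('pics/s7.png',np.hstack([cv2.cvtColor(ctrl.get_image(n),cv2.COLOR_RGB2BGR)[y:y+240,x:x+200] for n,x,y in (('scene',260,120),('side',260,120))]).repeat(2,0).repeat(2,1))"
```

```text
[152.74531032  95.17731346] [ 0.16448104 -0.25762224  0.10766525]
[157.96863501  89.32477745 180.96022924]
[-1.76231816 13.31275037 36.72430403] [-0.03075825  0.23235133  0.64096002]
```

View pics/s7.png

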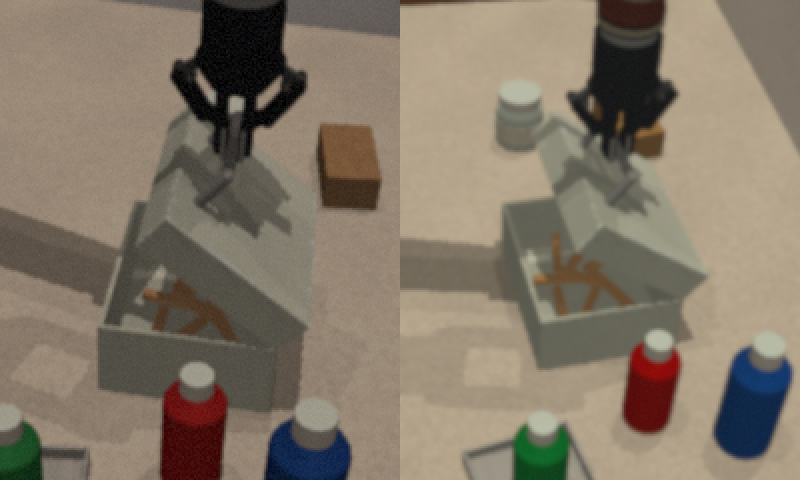

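The lid swings cleanly, with the bar turning between the pads. I continue, moving slightly outward to reduce the radial load.

Request:
{"fn": "jog_arm", "kwargs": {"moves": [[0,-4,8,0,0,0],[0,-3,8,0,0,0],[0,-2.5,8.5,0,0,0],[0,-2,8.5,0,0,0],[0,-1.5,8.5,0,0,0],[0,-1,9,0,0,0],[0,0,0,0,0,0],[0,0,0,0,0,0]]}}

```text
t: 16.95
tool_pos: [0.6231, -0.0299, 0.2484]
tool_rot: [-1.25, 1.139, -1.142]
contact_force: [-1.2, -0.4, 6.1]
opening: 0.0101
```

```bash
python3 a.py
```

```text
t 16.95 g [ 0.6231 -0.0299  0.2671] theta 0.9599603788842104 r 0.1776958598137345 lat -0.00014650113253346665 Fx,Fz [-1.2305  6.1378] Ftan -0.703358773795612 Frad 6.220237668158801 open 0.010113510059417734
to balance (fwd,up) mm [42.8912 -5.8871]
```

Request:
{"fn": "jog_arm", "kwargs": {"moves": [[0,-0.7,8.5,0,0,0],[0,-0.3,8.5,0,0,0],[0,0.2,8.5,0,0,0],[0,0.5,8,0,0,0],[0,0.5,5,0,0,0],[0,0,2,0,0,0],[0,0,0,0,0,0],[0,0,0,0,0,0]]}}

```text
t: 17.75
tool_pos: [0.6621, -0.0262, 0.2467]
tool_rot: [-1.252, 1.141, -1.14]
contact_force: [-1.9, -2.2, 1.0]
opening: 0.01
```

```bash
python3 a.py
python3 - <<'E'
from h import *
f=np.radians(5.3);ex=np.array([np.cos(f),np.sin(f),0]);ey=np.array([-np.sin(f),np.cos(f),0]);ez=np.array([0,0,1])
h=np.array([.550,-.038,.09])+.09*ex
out=[]
for n in('scene','side'):
    im=cv2.cvtColor(ctrl.get_image(n),cv2.COLOR_RGB2BGR);cv2.imwrite(f'pics/{n}8.png',im)
    c=cam(n)
    for th in(1.1,1.206,1.3):
        e=np.cos(th)*-ex+np.sin(th)*ez; nn=np.cos(th)*ez+np.sin(th)*ex
        print(n,th,proj(c,[h+.18*e+.045*nn+s*.11*ey for s in(1,-1)]+[h+.18*e+s*.11*ey for s in(1,-1)]).round(1).tolist())
    x,y=(270,110) if n=='scene' else (260,120)
    out.append(cv2.resize(im[y:y+180,x:x+133],None,fx=3,fy=3,interpolation=3))
cv2.imwrite('pics/s8.png',np.hstack(out))
E
```

```text
t 17.75 g [ 0.6621 -0.0262  0.2654] theta 1.1812326908433695 r 0.17706861882729555 lat -0.00010165044146363201 Fx,Fz [-2.1278  0.9637] Ftan -2.2388045018472322 Frad 0.666263089423924 open 0.010041215652596946
to balance (fwd,up) mm [ 3.7499 -4.2697]
scene 1.1 [[394.2, 157.2], [385.6, 218.3], [374.3, 163.9], [362.2, 225.0]]
scene 1.206 [[403.7, 156.6], [396.8, 217.9], [382.8, 161.5], [372.2, 222.6]]
scene 1.3 [[412.2, 156.9], [407.0, 218.4], [390.7, 160.0], [381.5, 221.2]]
side 1.1 [[365.6, 159.6], [395.0, 216.1], [349.6, 168.1], [376.6, 225.5]]
side 1.206 [[373.0, 157.7], [403.5, 213.8], [356.5, 164.8], [384.5, 221.8]]
side 1.3 [[379.7, 156.5], [411.0, 212.3], [362.8, 162.4], [391.7, 219.0]]
```

View pics/s8.png

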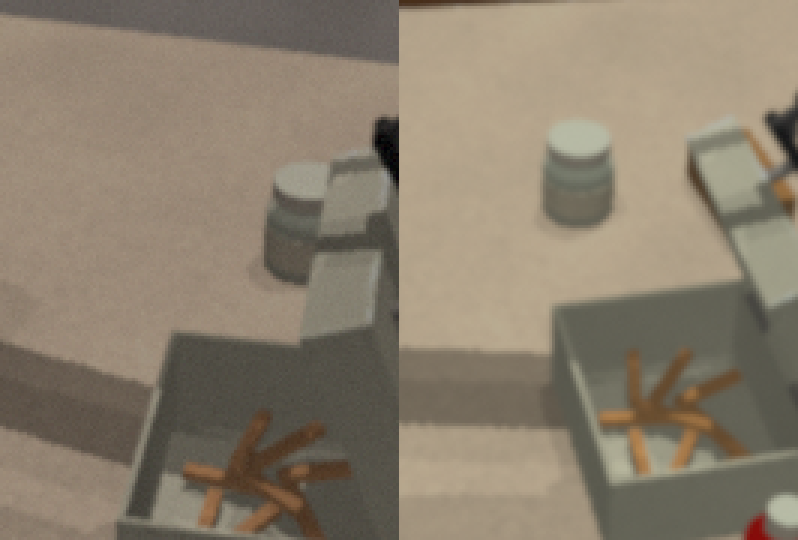

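The lid stands near balance. Its lower-edge corners at scene (370,224) and (380,163), and the upper-near corner at (395,218), fit about 1.18 rad, agreeing with the kinematic 1.181. I move the last 4 mm forward.

Request:
{"fn": "jog_arm", "kwargs": {"moves": [[0,0.3,2,0,0,0],[0,0.3,2,0,0,0],[0,0,0,0,0,0],[0,0,0,0,0,0],[0,0,0,0,0,0],[0,0,0,0,0,0],[0,0,0,0,0,0],[0,0,0,0,0,0]]}}

```text
t: 18.65
tool_pos: [0.6662, -0.0259, 0.2464]
tool_rot: [-1.252, 1.141, -1.14]
contact_force: [-3.0, -2.8, -2.5]
opening: 0.0108
```

```bash
python3 a.py
python3 - <<'E'
from h import *
out=[]
for n in('scene','side'):
    im=cv2.cvtColor(ctrl.get_image(n),cv2.COLOR_RGB2BGR)
    x,y=(330,130) if n=='scene' else (320,130)
    out.append(cv2.resize(im[y:y+110,x:x+100],None,fx=4,fy=4,interpolation=3))
cv2.imwrite('pics/s9.png',np.hstack(out))
from statistics import mean
F=[]
for i in range(6):
    ctrl.get_image('side');F.append(ctrl.get_obs()['contact_force'])
print(np.mean(F,0),np.std(F,0))
E
python3 a.py
```

```text
t 18.65 g [ 0.6662 -0.0258  0.2651] theta 1.2046448623214858 r 0.1773459732308747 lat -0.00010601499862599573 Fx,Fz [-3.2132 -2.4852] Ftan -2.777890650034287 Frad -2.963836847386152 open 0.010781989320868665
to balance (fwd,up) mm [-0.3945 -3.9334]
[-1.56609941 -3.60994592 -2.24884569] [0.32253712 0.5292617  0.57993956]
t 19.05 g [ 0.6662 -0.0258  0.2651] theta 1.2046651196017164 r 0.1773882148681583 lat -9.801821990392489e-05 Fx,Fz [-2.3819 -3.1451] Ftan -1.8523323478870526 Frad -3.483355291986279 open 0.01045471669790974
to balance (fwd,up) mm [-0.4047 -3.9745]
```

View pics/s9.png

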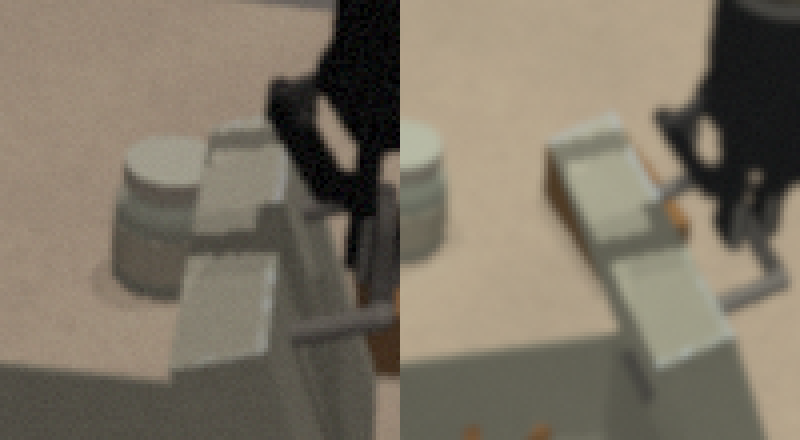

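The corners at scene (397,218) and (382,163) and side (403,214) and (384,222) match the prediction for 1.206 rad within about 1 px for the upper ones. I make a small trim so that the arm carries the lid's weight, with less sideways load.

Request:
{"fn": "jog_arm", "kwargs": {"moves": [[0.5,-0.3,-0.2,0,0,0],[0,0,0,0,0,0],[0,0,0,0,0,0],[0,0,0,0,0,0],[0,0,0,0,0,0],[0,0,0,0,0,0]]}}

```text
t: 19.65
tool_pos: [0.6659, -0.0259, 0.2464]
tool_rot: [-1.252, 1.141, -1.139]
contact_force: [-2.2, -1.0, -5.6]
opening: 0.0101
```

```bash
python3 a.py
python3 - <<'E'
from h import *
F=[]
for i in range(8):
    im=ctrl.get_image('scene');F.append(ctrl.get_obs()['contact_force'])
print(np.mean(F,0))
im=cv2.cvtColor(im,cv2.COLOR_RGB2BGR)
hsv=cv2.cvtColor(im,cv2.COLOR_BGR2HSV);m=cv2.inRange(hsv,(45,120,40),(85,255,255));m[:,:150]=0
ys,xs=np.nonzero(m);print('bottle',xs.mean(),xs.min(),xs.max(),ys.min(),ys.max(),plane(cam('scene'),[(xs.mean(),ys.mean())],.004+.055))
E
python3 a.py
```

```text
t 19.65 g [ 0.6659 -0.0259  0.2651] theta 1.2029958927249662 r 0.17734076052545533 lat -0.0001506853216715067 Fx,Fz [-2.2319 -5.6395] Ftan -1.318042511375924 Frad -5.920103532193612 open 0.01009259640103568
to balance (fwd,up) mm [-0.1049 -3.9744]
[-2.52574338 -0.14214734 -6.01977725]
bottle 264.5386151797603 247 281 332 390 [[ 0.44390119 -0.34324761  0.059     ]]
t 20.05 g [ 0.6659 -0.026   0.2652] theta 1.202962746686456 r 0.177399554752398 lat -0.00018465325452198718 Fx,Fz [-3.0949 -6.6469] Ftan -2.01225932588324 Frad -7.050569675290515 open 0.010394442302771222
to balance (fwd,up) mm [-0.1083 -4.0334]
```

Everything is steady: the lid is at about 1.203 rad, the arm carries about its weight, and the bottle stands in the tray. I hand in.

```bash
python3 -c "
from station import ctrl
print(ctrl.finish_job())"
```

```text
the job is handed in; nothing more can be done
None
```

The green bottle stands upright in the farther tray, and the gripper is holding the lid by its bar at about the balance point. I handed the job in at about 20 s of the 48 s allowed.

- **Bottle:** After release I saw it standing upright, well inside the tray. The last scene image still put it there, at about (0.444, −0.343).
- **Lid angle:** The arm's position gives 1.203 rad against the 1.206 asked. Before a final trim of under 1 mm, the lid's corners in both cameras matched 1.206 rad, most within about 1 pixel and the worst about 3 pixels off.
- **Load:** The arm carries about 6 N of the lid's weight (nominally about 5 N).
- **Grip:** The bar is still pinched, with the opening reading about 10 mm.
- **Other things:** The arm touched nothing else on the way. The red bottle, the blue bottle, the jar and the carton looked unmoved in the pictures I took.

**Checks that disagreed:**
- The bar's measured distance from the hinge came out at 177 mm, not 173 mm, probably from a few millimetres of slip or calibration error. At this pose that mostly affects height, hardly the angle.
- About 2 N of sideways force towards the robot remains, where none is expected at balance. I took it to be bar friction or sensor offset, but did not confirm that.

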